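# Hang the hooked bracket on the slotted upright of a welding bench

### The job

Hang the bracket that has two hook tabs on the slotted upright: put both tabs through the two slots from the front, then press it firmly down so the hooks drop behind the plate and lock, with the tabs fully home on the bottoms of the slots. Let go of it, and leave the plain bracket without tabs where it is.

Things in the scene. Friction and masses are not known exactly. Their poses are not given: they have to be found in the camera images.
- bracket_grip (a point): Hooked bracket, bare steel, 0.35 to 0.57 kg, standing as it will hang: centre of its tube, 110 mm long (x -49 to 61), 30 wide (y), 50 high (z -25 to 25). Grip it here across y, from above. x points from the back plate along the tube, z up. Back plate 6 thick, 100 wide, 60 high (z -25 to 35), rear face at x -55. End plate at x 61 to 66, 12 above the tube.
- bracket_tabs (a point): Point on the back plate's rear face of the hooked bracket midway between its two hook tabs, at the underside of their necks (x -55, z 7 from bracket_grip, same axes). Tabs at y 38 and -38, 12 mm wide, reach back to x -27. Each: a neck 10 high, then a lip slanting down and back to z -22. Gap from back plate to lip: 10 at the neck, 22 at the lip's tip.
- upright: Fixed grey steel plate 8 mm thick, 140 wide, 186 high, foot behind. Origin: middle of its front face at bench level; x out of the front (where the bracket hangs), z up. Two through slots at y 38 and -38, 34 wide, z 120 to 174, free behind. Tabs enter with bracket_tabs at z 142 to 164; fully home, bracket_tabs is at x 0 to 2, y 0, z 120, axes parallel. Firm push down: 10 to 20 N.
- plain_grip (a point): The same point on a bystander bracket with the same tube and plates, but its back plate is flat, with two dark bolt holes and no hook tabs. Leave it alone.
Mind the look-alikes: they are no part of the job. What is shaped like the part that bears bracket_grip but purple, red or turquoise is not meant.

How it is judged:
By the outcome, as a careful person would: the job done as asked, in the order asked, and still so for the second after the job is handed in, with the robot touching nothing.
It also fails if it takes over 54 s, if anything falls off the work surface, if the arm or the gripper's body presses on something with over 40 N, if the wrist force passes 120 N, or if a joint passes its speed limit or range.

### The arm

A 6-joint arm with a two-finger parallel gripper is mounted at the origin on the work surface. World frame = base frame: x ahead of the robot, y to its left, z up, the work surface at z = 0. Lengths are in m, angles in rad, forces in N, time in s.
With the tool pointing down it reaches from about 0.25 to 0.725 m from the base axis. Payload 4 kg.
Tool frame: the origin (TCP) lies midway between the tips of the shut fingers; the grasp point (between the pads) lies 19 mm behind it (bot.grip_point_offset is the distance from the TCP to the grasp point, in m); z points along the fingers, y is the line along which they close (so a half turn about z gives the same grasp; the last joint's range is limited). The gripper opens to 85 mm and grips with 20 to 120 N. Pads are 22 mm wide; open, the fingers measure 114 mm over their backs; the gripper's body (76 mm by 85 mm) begins 54 mm behind the grasp point. The pads swing forward as they close: fully open they stand 13 mm farther back than shut.
Start: joints at [-1.184, 0.241, 0.005, 1.335, 0, 1.571], TCP at [0.189, -0.463, 0.231] pointing down, gripper open.
Joint ranges: [-2.72, 2.72], [-1.05, 1.87], [-1.09, 1.28], [-1.99, 2.15], [-1.42, 1.44], [-3.14, 3.14]. Speed limits (rad/s): [2.79, 2.79, 3.14, 3.14, 3.14, 3.14].

### API

Orientations are given as a unit quaternion [x, y, z, w].
In Python, from workcell import bot gives the robot as it stands.
- The arm moves only by the tool step_arm, never from a script. Its argument "targets" is text: rows parted by semicolons, each of 7 numbers parted by spaces: the opening, from -1 (shut) to 1 (fully open), so that 0 is half open, then the shift along the world's x, y, z normalised to -1 to 1, where 1 is 0.5 m, then the turn, a rotation vector about the world's x, y, z normalised to -1 to 1, where 1 is pi/4 rad. In form: gripper x y z wx wy wz; .... A call has 1 to 10 rows; each row is the pose to reach, as a shift and turn from the pose commanded when the call began; what a row does not reach only later rows make up. A row lasts 1/12 s, in which the tool goes at most 41.7 mm and 7.16 degrees, less where a joint would pass 70% of its speed; a pose out of reach is approached as far as the arm can. A call with a number of a shift or a turn outside -1 to 1 is refused whole. A call with a gripper value outside its range is refused whole. The fingers move at their own pace and stop on an object; the grip force is fixed at half the most. Time passes only in rows, so rows that repeat a pose let the fingers close. It gives the time, the measured TCP pose, the force, the opening and the grip force at its end, in the units of the state.
- bot.get_obs(): the state, without advancing time (a new reading comes with each control period).
- bot.camera(name): name is "scene" or "top" or "wrist"; returns the picture (384x512x3 uint8, red, green, blue); there is no depth.
- bot.camera_info(name): a dict with "vertical_fov" (degrees; the focal length in pixels is half the picture's height over the tangent of half this angle, whatever the lens; pixels are square), "cx", "cy" (the principal point, pixels), "pose" (4x4, takes a point from camera to world coordinates). Camera axes: x right, y up, looking along -z (the intrinsics and any distortion apply to the point x, -y, -z); pixel columns grow to the right and rows downward; lengths in m; the calibration is good to about 2 mm. A picture is of the moment at which its call begins: read the wrist's pose just before it. camera_info takes no time and is no camera call; for the wrist camera it gives the pose at the moment of the call.
- bot.job_done(): hands the job in; it is judged then, once.
The state is a dict: "clock": time; "joint_pos": joint angles; "joint_vel": joint speeds; "tau": joint torques, N m; "eef_pos": TCP position; "tool_rot": TCP orientation; "ft_force": force on the tool from outside, world axes, zero at the start; "ft_torque": the same for the moment, N m; "grip_width": finger opening in m; "grasp_force": force on a finger pad.
Only numpy, scipy, OpenCV 4.12 (cv2) and the standard library are available. Lean on these libraries where they do the work, as an engineer would, in place of code of your own. Each camera call takes 0.05 s, during which the arm holds its last target. There are 200 camera calls.

## Working session

There is one attempt and no reset: what is moved stays moved. The work goes in short steps, Python scripts to look and compute and a tool call to move; the robot and the scene stay as the last step left them, time stands still between calls to the robot, and variables do not carry over. Pictures are saved under pics/ and viewed, at most 12 in all, crops included, and the job is handed in when it is done.

Besides the shell and the picture viewer there is one more tool, called after ">>>" as name(argument=value, ...), one argument or row to a line, values as JSON. step_arm: Moves the arm, as the interface text tells. Scaled input: -1 to 1 covers 0.5 m each way for a shift and pi/4 rad each way for a turn. Its arguments: {"type":"object","properties":{"targets":{"type":"string"}},"required":["targets"]}

```bash
mkdir -p pics; ls
python3 - <<'E'
from workcell import bot
import cv2,numpy as np
for n in ("scene","top"):
    im=bot.camera(n); cv2.imwrite(f"pics/{n}0.png",im[:,:,::-1])
    i=bot.camera_info(n); print(n,i)
print(bot.get_obs())
E
```

```text
pics
scene {'vertical_fov': 42.72253123040086, 'cx': 255.32921731982992, 'cy': 194.02003432067616, 'pose': array([[-0.44865445, -0.68012723,  0.57977249,  1.31144454],
       [ 0.89369996, -0.34367714,  0.28842052,  0.29782652],
       [ 0.0030919 ,  0.6475438 ,  0.76202196,  0.9991805 ],
       [ 0.        ,  0.        ,  0.        ,  1.        ]])}
top {'vertical_fov': 44.58739779887336, 'cx': 257.79017569834696, 'cy': 185.60040053009592, 'pose': array([[ 0.02878964,  0.99665728, -0.07645543,  0.5215166 ],
       [-0.99955993,  0.02925157,  0.00492869, -0.0458228 ],
       [ 0.00714866,  0.07627989,  0.99706082,  1.15676623],
       [ 0.        ,  0.        ,  0.        ,  1.        ]])}
{'clock': 0.1, 'joint_pos': array([-1.18400551e+00,  2.41333042e-01,  3.87232460e-03,  1.33521545e+00,
        1.60809960e-05,  1.57078874e+00]), 'joint_vel': array([-4.75734701e-04, -5.44055120e-04,  2.48662099e-03, -2.54994972e-03,
       -1.36557943e-03,  5.85400244e-05]), 'tau': array([ 1.59546283e-05, -3.73136938e+01,  2.53009933e+01,  1.08522011e-02,
       -1.79476564e-05,  1.54615467e-06]), 'eef_pos': array([ 0.18840037, -0.46253672,  0.23050939]), 'tool_rot': array([ 9.81356162e-01,  1.92195735e-01, -1.72751547e-04, -9.23945610e-04]), 'ft_force': array([ 0.8245347 ,  0.06204132, -0.17789411]), 'ft_torque': array([ 0.0119349 , -0.01094354, -0.07993336]), 'grasp_force': 0.0, 'grip_width': 0.08536577603338422}
```

View pics/scene0.png

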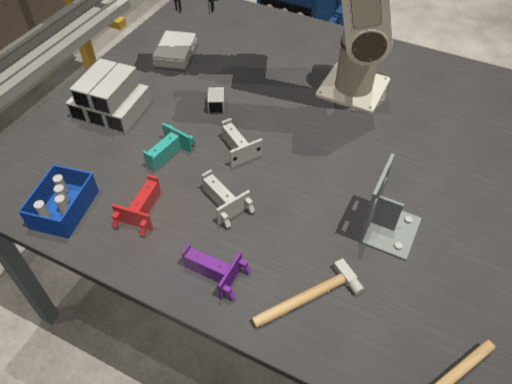

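View pics/top0.png

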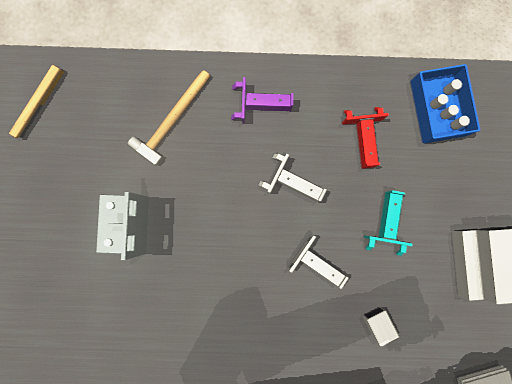

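The scene view shows the hooked bare bracket at about (225,197) and the plain one at (242,143). In the top view the hooked bracket is at (293,177), its tabs are at (268,187) and (280,156), and the upright's plate is at about (126,225) facing right. Next I'll get coarse positions.

```bash
cat > h.py <<'E'
from workcell import bot
import cv2,numpy as np
from scipy.spatial.transform import Rotation as R
def ray(i,u,v):
    f=192/np.tan(np.radians(i['vertical_fov']/2)); P=np.array(i['pose'])
    d=P[:3,:3]@np.array([(u-i['cx'])/f,-(v-i['cy'])/f,-1]); return P[:3,3],d
def onz(i,u,v,z):
    o,d=ray(i,u,v); return o+d*(z-o[2])/d[2]
def proj(i,p):
    f=192/np.tan(np.radians(i['vertical_fov']/2)); P=np.array(i['pose'])
    q=P[:3,:3].T@(np.asarray(p)-P[:3,3]); return i['cx']+f*q[0]/-q[2], i['cy']-f*q[1]/-q[2]
E
python3 - <<'E'
from h import *
np.set_printoptions(precision=4,suppress=True)
i=bot.camera_info("top")
for n,u,v,z in (("near tube",283,175,.05),("endplate",323,194,.062),("upl",127,193,.186),("upr",123,259,.186),("plain",325,265,.05)): print(n,onz(i,u,v,z))
w=bot.camera_info("wrist"); print(w.keys(),w['vertical_fov'],w['cx'],w['cy'])
o=bot.get_obs(); Rt=R.from_quat(o['tool_rot']).as_matrix(); P=w['pose']
print(Rt, Rt.T@P[:3,:3], Rt.T@(P[:3,3]-o['eef_pos']))
im=cv2.imread("pics/top0.png"); c=im[130:320,80:370]; cv2.imwrite("pics/topc.png",cv2.resize(c,None,fx=2.7,fy=2.7,interpolation=cv2.INTER_CUBIC))
E
```

```text
near tube [ 0.6334 -0.1104  0.05  ]
endplate [ 0.5902 -0.2046  0.062 ]
upl [0.5726 0.2199 0.186 ]
upr [0.437  0.2213 0.186 ]
plain [ 0.4246 -0.214   0.05  ]
dict_keys(['vertical_fov', 'cx', 'cy', 'pose']) 70.00170376359709 255.55655268565872 191.86294394485853
[[ 0.9261  0.3772 -0.0007]
 [ 0.3772 -0.9261  0.0017]
 [ 0.     -0.0019 -1.    ]] [[ 0.0003  0.946   0.3242]
 [ 1.     -0.0002 -0.0005]
 [-0.0005  0.3242 -0.946 ]] [ 0.0832  0.0006 -0.1442]
```

View pics/topc.png

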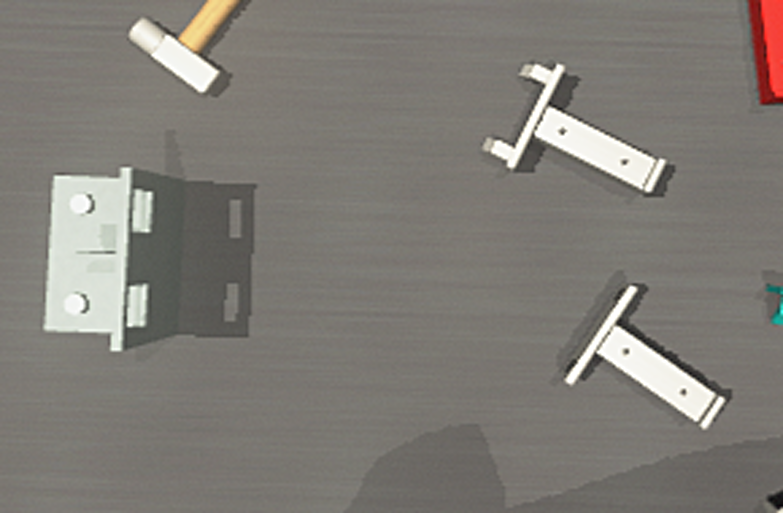

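The crop confirms the tabs are on the left side of the upper bracket. Its back plate top runs (562,66) to (510,165) and its tube axis (543,122) to (655,178). The upright's front top edge runs (131,170) to (122,349).

Run:
```python
from h import *
np.set_printoptions(precision=4,suppress=True)
i=bot.camera_info("top")
g=lambda u,v,z: onz(i,80+(u+.5)/2.7-.5,130+(v+.5)/2.7-.5,z)
a,b=g(562,66,.06),g(510,165,.06); print("plate",a,b,np.linalg.norm(a-b),(a+b)/2,np.degrees(np.arctan2(*(a-b)[1::-1])))
c,d=g(543,122,.05),g(655,178,.055); e=d-c; print("tube",c,d,np.linalg.norm(e),np.degrees(np.arctan2(e[1],e[0])))
ex=e/np.linalg.norm(e); print("grip est",(a+b)/2+ex*.052)
a,b=g(131,170,.186),g(122,349,.186); print("up",a,b,np.linalg.norm(a-b),(a+b)/2,np.degrees(np.arctan2(*(a-b)[1::-1])))
```

```text
plate [ 0.6822 -0.12    0.06  ] [ 0.5941 -0.0769  0.06  ] 0.09808765710673109 [ 0.6382 -0.0985  0.06  ] -26.089829874976246
tube [ 0.6335 -0.1052  0.05  ] [ 0.5868 -0.204   0.055 ] 0.10939215772214178 -115.32446889122278
grip est [ 0.616  -0.1454  0.0624]
up [0.5734 0.2174 0.186 ] [0.4372 0.2175 0.186 ] 0.1362313107846108 [0.5053 0.2174 0.186 ] -0.012722013983734974
```

>>> step_arm(
  targets="1 0.2 0.12 0 0 0 -0.15;1 0.3 0.24 0.05 0 0 -0.3;1 0.4 0.36 0.1 0 0 -0.5",
)

```text
clock: 0.35
eef_pos: [0.2751, -0.394, 0.244]
tool_rot: [1.0, 0.025, -0.001, -0.001]
ft_force: [0.2, -0.5, 0.6]
grip_width: 0.0856
grasp_force: 0.0
```

Run:
```python
from h import *
np.set_printoptions(precision=4,suppress=True)
o=bot.get_obs();print(o['joint_pos'],o['eef_pos'],R.from_quat(o['tool_rot']).as_matrix()[:,0],o['clock'])
```

```text
[-0.9614  0.199  -0.0151  1.3596  0.0003  2.1296] [ 0.2751 -0.394   0.244 ] [ 0.9987  0.0505 -0.0013] 0.35
```

>>> step_arm(
  targets="1 0.68 0.5 0 0 0 1;1 0.68 0.5 0 0 0 1;1 0.68 0.5 0 0 0 1;1 0.68 0.5 0 0 0 1;1 0.68 0.5 0 0 0 1;1 0.68 0.5 0 0 0 1;1 0.68 0.5 0 0 0 1;1 0.68 0.5 0 0 0 1;1 0.68 0.5 0 0 0 1;1 0.68 0.5 0 0 0 1",
)

```text
clock: 1.18
eef_pos: [0.6117, -0.1465, 0.2447]
tool_rot: [0.912, 0.41, -0.0, -0.0]
ft_force: [1.3, -0.4, 0.7]
grip_width: 0.0855
grasp_force: 0.0
```

>>> step_arm(
  targets="1 0 0 0 0 0 1;1 0 0 0 0 0 1;1 0 0 0 0 0 1;1 0 0 0 0 0 1;1 0 0 0 0 0 1;1 0 0 0 0 0 1;1 0 0 0 0 0 1",
)

```text
clock: 1.77
eef_pos: [0.6103, -0.148, 0.2445]
tool_rot: [0.684, 0.729, -0.0, -0.001]
ft_force: [-0.4, -0.7, 0.3]
grip_width: 0.0857
grasp_force: 0.0
```

>>> step_arm(
  targets="1 0 0 0 0 0 1;1 0 0 0 0 0 1;1 0 0 0 0 0 1;1 0 0 0 0 0 1;1 0 0 0 0 0 1;1 0 0 0 0 0 1;1 0 0 0 0 0 1",
)

```text
clock: 2.35
eef_pos: [0.6102, -0.1481, 0.2445]
tool_rot: [0.353, 0.935, -0.0, -0.001]
ft_force: [0.2, -0.1, 0.3]
grip_width: 0.0852
grasp_force: 0.0
```

>>> step_arm(
  targets="1 0 0 0 0 0 1;1 0 0 0 0 0 1;1 0 0 0 0 0 1;1 0 0 0 0 0 1;1 0 0 0 0 0 1;1 0 0 0 0 0 1;1 0 0 0 0 0 1",
)

```text
clock: 2.93
eef_pos: [0.6102, -0.1481, 0.2445]
tool_rot: [-0.031, 1.0, 0.0, -0.001]
ft_force: [0.1, 0.8, 0.2]
grip_width: 0.0853
grasp_force: 0.0
```

>>> step_arm(
  targets="1 0 0 0 0 0 1;1 0 0 0 0 0 1;1 0 0 0 0 0 1;1 0 0 0 0 0 1;1 0 0 0 0 0 1;1 0 0 0 0 0 1;1 0 0 0 0 0 1",
)

```text
clock: 3.52
eef_pos: [0.6102, -0.1481, 0.2445]
tool_rot: [-0.412, 0.911, 0.001, -0.001]
ft_force: [-0.4, -1.1, -0.8]
grip_width: 0.0854
grasp_force: 0.0
```

Run:
```python
from h import *
np.set_printoptions(precision=4,suppress=True)
o=bot.get_obs();x=R.from_quat(o['tool_rot']).as_matrix()[:,0];print(o['joint_pos'],o['eef_pos'],np.degrees(np.arctan2(x[1],x[0])),o['clock'],o['ft_force'])
```

```text
[-0.238   0.503   0.4225  1.4919  0.     -1.0864] [ 0.6102 -0.1481  0.2445] -131.39395627891628 3.5167 [-0.391  -1.0662 -0.7909]
```

>>> step_arm(
  targets="1 0.01 0.005 0 0 0 0.35;1 0.01 0.005 0 0 0 0.35;1 0.01 0.005 0 0 0 0.35;1 0.01 0.005 0 0 0 0.35",
)

```text
clock: 3.85
eef_pos: [0.6153, -0.1456, 0.2447]
tool_rot: [-0.53, 0.848, 0.0, -0.0]
ft_force: [0.2, 0.3, -0.0]
grip_width: 0.0854
grasp_force: 0.0
```

Run:
```python
from h import *
import pickle
i=bot.camera_info("wrist"); im=bot.camera("wrist"); cv2.imwrite("pics/w1.png",im[:,:,::-1]); pickle.dump(i,open("w1.pkl","wb"))
cv2.imwrite("pics/w1b.png",cv2.resize(im[:,:,::-1],None,fx=1.56,fy=1.56))
print(bot.get_obs()['eef_pos'])
```

```text
[ 0.61531504 -0.14562891  0.24482534]
```

View pics/w1b.png

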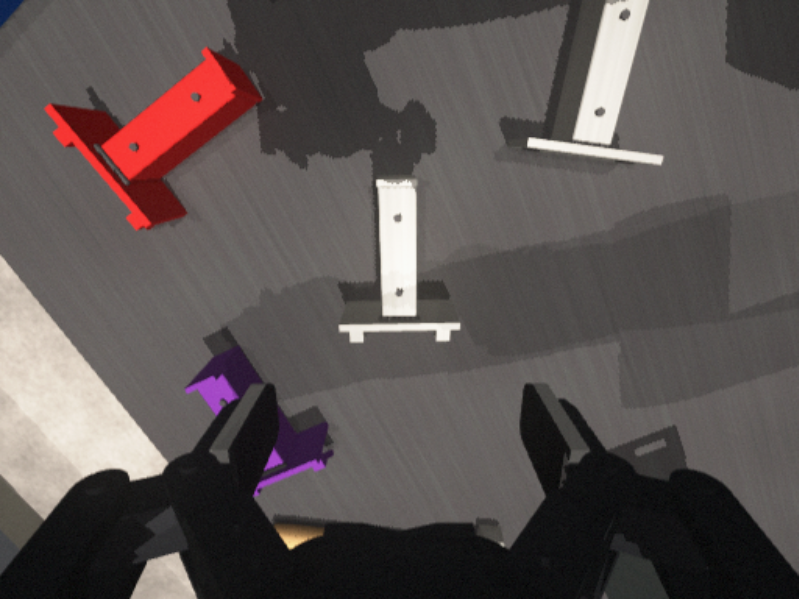

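The wrist view shows the hooked bracket upright below. Its back plate strip runs (339,328) to (460,326), with tabs at (356,337) and (443,337), and the tube holes are at (397,217) and (399,292).

Run:
```python
from h import *
import pickle
np.set_printoptions(precision=4,suppress=True)
i=pickle.load(open("w1.pkl","rb")); s=1.5625
g=lambda u,v,z: onz(i,(u+.5)/s-.5,(v+.5)/s-.5,z)
a,b=g(339,328,.06),g(460,326,.06); m=(a+b)/2; e=(b-a)[:2]; print(a,b,np.linalg.norm(e)); ang=np.degrees(np.arctan2(e[1],e[0])); print("ang plate",ang, ang-90, ang+90)
h1,h2=g(399,292,.05),g(397,217,.05); t=(h2-h1)[:2]; print("holes",h1,h2,np.linalg.norm(t),np.degrees(np.arctan2(t[1],t[0])))
for q in (-115.3,-115.7,-116.1):
    x=np.array([np.cos(np.radians(q)),np.sin(np.radians(q))]); print(q,m[:2]+.052*x)
    l,r=g(380.5,300,.05),g(417.5,300,.05); print(np.linalg.norm(l-r),((l+r)/2)[:2])
o=bot.get_obs();x=R.from_quat(o['tool_rot']).as_matrix()[:,0];print(o['eef_pos'],np.degrees(np.arctan2(x[1],x[0])))
```

```text
[ 0.6836 -0.1203  0.06  ] [ 0.5926 -0.0779  0.06  ] 0.1003195222141862
ang plate 154.99673108571898 64.99673108571898 244.99673108571898
holes [ 0.6265 -0.1238  0.05  ] [ 0.6008 -0.18    0.05  ] 0.061748923109149104 -114.56708073638927
-115.3 [ 0.6159 -0.1462]
0.03092478280048397 [ 0.6296 -0.1175]
-115.7 [ 0.6155 -0.146 ]
0.03092478280048397 [ 0.6296 -0.1175]
-116.1 [ 0.6152 -0.1458]
0.03092478280048397 [ 0.6296 -0.1175]
[ 0.6153 -0.1456  0.2448] -116.06645340638777
```

>>> step_arm(
  targets="1 0 -0.007 -0.08 0 0 0.022;1 0 -0.007 -0.15 0 0 0.022;1 0 -0.007 -0.22 0 0 0.022;1 0 -0.007 -0.29 0 0 0.022;1 0 -0.007 -0.36 0 0 0.022;1 0 -0.007 -0.42 0 0 0.022;1 0 -0.007 -0.45 0 0 0.022;1 0 -0.007 -0.47 0 0 0.022;1 0 -0.007 -0.47 0 0 0.022",
)

```text
clock: 4.65
eef_pos: [0.6135, -0.1487, 0.0075]
tool_rot: [-0.537, 0.843, 0.002, -0.002]
ft_force: [-0.0, 1.2, -0.4]
grip_width: 0.0854
grasp_force: 0.0
```

>>> step_arm(
  targets="-1 0 0 0 0 0 0;-1 0 0 0 0 0 0;-1 0 0 0 0 0 0;-1 0 0 0 0 0 0;-1 0 0 0 0 0 0;-1 0 0 0 0 0 0;-1 0 0 0 0 0 0;-1 0 0 0 0 0 0;-1 0 0 0 0 0 0;-1 0 0 0 0 0 0",
)

```text
clock: 5.48
eef_pos: [0.6163, -0.1492, 0.012]
tool_rot: [-0.538, 0.843, -0.001, 0.001]
ft_force: [-1.1, 0.4, 5.9]
grip_width: 0.0293
grasp_force: 62.0
```

>>> step_arm(
  targets="-1 0 0 0.03 0 0 0;-1 0 0 0.08 0 0 0;-1 0 0 0.15 0 0 0;-1 0 0 0.22 0 0 0;-1 0 0 0.26 0 0 0;-1 0 0 0.28 0 0 0;-1 0 0 0.28 0 0 0;-1 0 0 0.28 0 0 0",
)

```text
clock: 6.15
eef_pos: [0.6148, -0.149, 0.1488]
tool_rot: [-0.538, 0.843, 0.001, -0.001]
ft_force: [-0.4, -0.6, -6.7]
grip_width: 0.0292
grasp_force: 61.0
```

>>> step_arm(
  targets="-1 -0.02 0.05 0 0 0 0.06;-1 -0.05 0.12 0 0 0 0.13;-1 -0.08 0.19 0 0 0 0.2;-1 -0.11 0.26 0 0 0 0.28;-1 -0.14 0.33 0 0 0 0.36;-1 -0.17 0.4 0 0 0 0.43;-1 -0.2 0.45 0 0 0 0.5;-1 -0.22 0.49 0 0 0 0.55;-1 -0.22 0.49 0 0 0 0.55;-1 -0.22 0.49 0 0 0 0.55",
)

```text
clock: 6.98
eef_pos: [0.5032, 0.0966, 0.1478]
tool_rot: [-0.707, 0.707, 0.001, -0.002]
ft_force: [0.5, 0.2, -5.4]
grip_width: 0.0295
grasp_force: 61.3
```

Run:
```python
from h import *
import pickle
np.set_printoptions(precision=4,suppress=True)
o=bot.get_obs();x=R.from_quat(o['tool_rot']).as_matrix();print(o['eef_pos'],x,np.degrees(np.arctan2(x[1,0],x[0,0])),o['clock'],o['ft_force'],o['grip_width'])
I={}
for n in("wrist","top","scene"): I[n]=(bot.camera_info(n),bot.camera(n))
pickle.dump(I,open("p2.pkl","wb"))
w=I["wrist"][1][:,:,::-1]; t=I["top"][1][130:330,80:340,::-1]
cv2.imwrite("pics/w2.png",cv2.resize(w,None,fx=1.5625,fy=1.5625)); cv2.imwrite("pics/t2.png",cv2.resize(t,None,fx=3,fy=3,interpolation=cv2.INTER_CUBIC))
```

```text
[0.5032 0.0966 0.1478] [[-0.0006 -1.     -0.005 ]
 [-1.      0.0006 -0.0014]
 [ 0.0014  0.005  -1.    ]] -90.03369742556286 6.9833 [ 0.5303  0.216  -5.3875] 0.029457220680443413
```

View pics/w2.png

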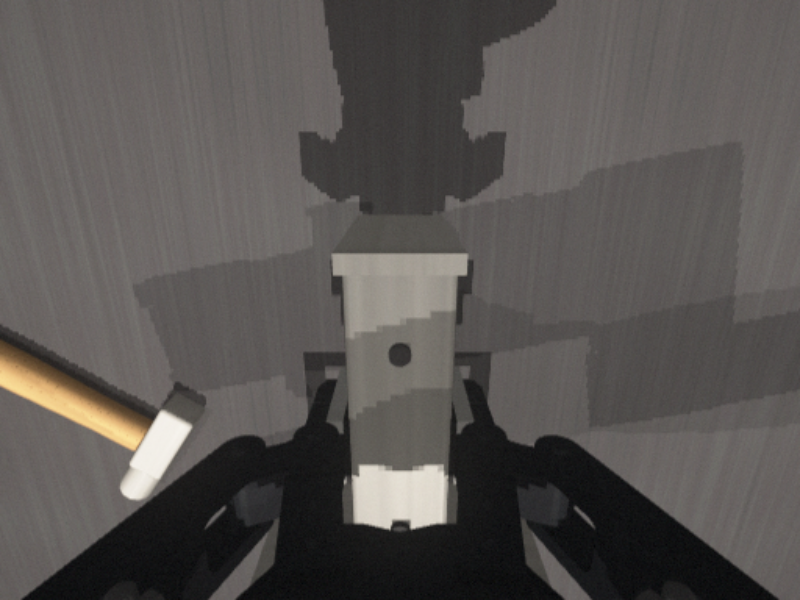

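View pics/t2.png

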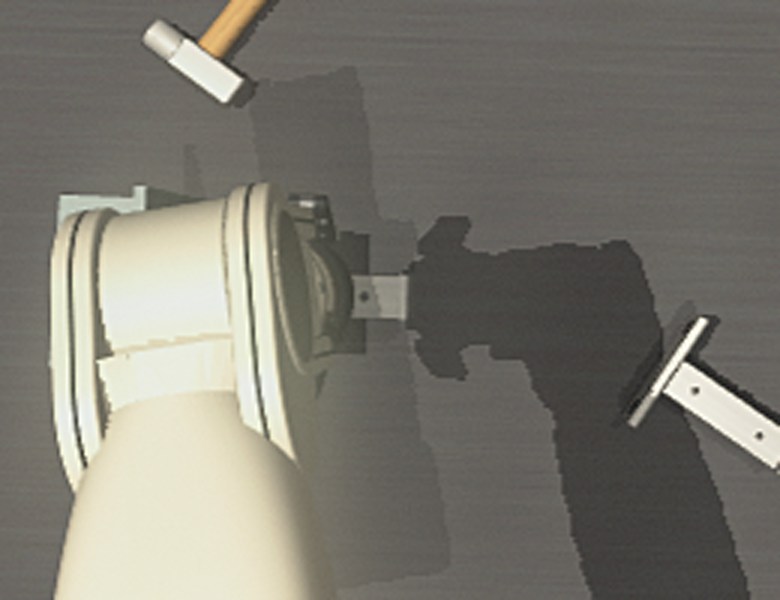

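The wrist view shows the tube centred at u=400 and parallel to the tool, with the end plate's outer edge at v=253. The arm hides the upright in the top view, so I'll use the scene camera for the fit.

Run:
```python
from h import *
import pickle
np.set_printoptions(precision=4,suppress=True)
I=pickle.load(open("p2.pkl","rb")); i,im=I["wrist"]
o=bot.get_obs(); T=o['eef_pos']
for z in (.037,): print("endplate outer", [onz(i,(u+.5)/1.5625-.5,253.5/1.5625-.5,T[2]+.013+z) for u in(333,467)], T)
s=I["scene"][1][120:280,290:490,::-1]; cv2.imwrite("pics/s2.png",cv2.resize(s,None,fx=3.7,fy=3.7,interpolation=cv2.INTER_CUBIC))
# plate top edges from initial top picture: grayscale profile along rows
g=cv2.cvtColor(cv2.imread("pics/top0.png"),cv2.COLOR_BGR2GRAY)
for v in (197,205,225,245,256): print(v,g[v,118:136])
for u in(123,124,125,126): print(u,g[186:198,u],g[252:264,u])
```

```text
endplate outer [array([0.5181, 0.0333, 0.199 ]), array([0.4884, 0.0333, 0.199 ])] [0.5052 0.095  0.149 ]
197 [222 222 222 223 222 221 219 220 221 231 160  92  89  92  93  93  92  92]
205 [220 219 218 219 219 219 217 218 224 204 110 165 220 223 212 201 223 211]
225 [225 224 225 222 222 223 226 231 187 111  88  91  92  92  92  93  91  87]
245 [221 221 222 223 224 226 231 182  86 210 228 224 211 204 229 220 126  79]
256 [125 122 109 221 232 230 219 124  76  85  88  89  88  86  87  83  85  84]
123 [127 126 128 129 125 125 118 121 113 121 223 221] [226 228 228 229 230 231 233 244 131 119 123 122]
124 [127 125 124 129 126 118 163 160 155 173 222 219] [238 239 240 242 219 215 215 223 129 118 120 121]
125 [127 124 126 128 125 115 221 222 217 217 222 220] [145 147 148 151 124 121 125 129 123 121 122 122]
126 [129 126 127 128 123 111 233 229 225 223 221 221] [ 72  73  73  73  76  74  71  92 125 122 121 121]
```

View pics/s2.png

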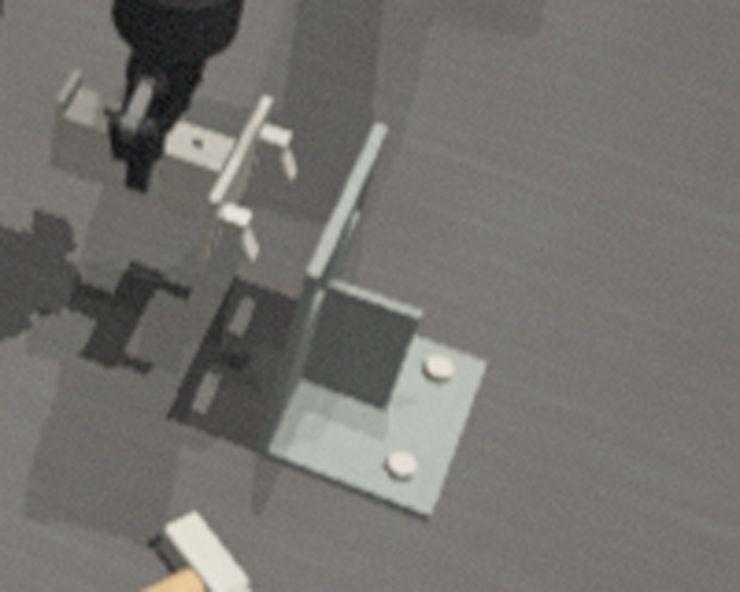

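Run:
```python
from h import *
import pickle
np.set_printoptions(precision=4,suppress=True)
I=pickle.load(open("p2.pkl","rb")); i=I["top"][0]
a,b=onz(i,128.3,191.5,.186),onz(i,124.5,259.5,.186); d=a-b
print("top",a,b,np.linalg.norm(d),(a+b)/2,np.degrees(np.arctan2(d[1],d[0])))
i=I["scene"][0]; s=lambda u,v,z: onz(i,290+(u+.5)/3.7-.5,120+(v+.5)/3.7-.5,z)
a,b=s(375,124,.186),s(309,274,.186); d=a-b   # front top edge ends
print("scene far/near front",a,b,np.linalg.norm(d),(a+b)/2,np.degrees(np.arctan2(d[1],d[0])))
a2,b2=s(386,126,.186),s(320,276,.186); print("back",a2,b2)
# bracket back plate top rear edge, z=grip+.035
z=bot.get_obs()['eef_pos'][2]+.013+.035
a,b=s(273,99,z),s(218,200,z); d=a-b; print("bracket plate rear",a,b,np.linalg.norm(d),(a+b)/2,np.degrees(np.arctan2(d[1],d[0])))
print(bot.get_obs()['eef_pos'])
```

```text
top [0.5758 0.2173 0.186 ] [0.4361 0.2182 0.186 ] 0.139770370581234 [0.5059 0.2178 0.186 ] -0.33252589766290613
scene far/near front [0.4372 0.2173 0.186 ] [0.5762 0.2186 0.186 ] 0.13903860362573975 [0.5067 0.2179 0.186 ] -179.4640250291146
back [0.4358 0.224  0.186 ] [0.5748 0.2248 0.186 ]
bracket plate rear [0.4564 0.1543 0.197 ] [0.5545 0.1527 0.197 ] 0.09816760318731921 [0.5055 0.1535 0.197 ] 179.04925207198244
[0.5052 0.095  0.149 ]
```

>>> step_arm(
  targets="-1 0.003 0 -0.015 0 0 0;-1 0.003 0 -0.032 0 0 0;-1 0.003 0.02 -0.032 0 0 0;-1 0.003 0.04 -0.032 0 0 0;-1 0.003 0.06 -0.032 0 0 0;-1 0.003 0.08 -0.032 0 0 0;-1 0.003 0.1 -0.032 0 0 0;-1 0.003 0.114 -0.032 0 0 0;-1 0.003 0.118 -0.032 0 0 0;-1 0.003 0.118 -0.032 0 0 0",
)

```text
clock: 7.97
eef_pos: [0.5071, 0.1558, 0.1345]
tool_rot: [-0.707, 0.708, -0.0, 0.0]
ft_force: [0.2, 0.0, -5.1]
grip_width: 0.0294
grasp_force: 61.2
```

>>> step_arm(
  targets="-1 0 0.002 0 0 0 0;-1 0 0.003 0 0 0 0;-1 0 0.004 0 0 0 0;-1 0 0.004 0 0 0 0;-1 0 0.004 0 0 0 0",
)

```text
clock: 8.38
eef_pos: [0.5071, 0.1565, 0.1343]
tool_rot: [-0.706, 0.708, -0.0, -0.0]
ft_force: [0.1, 1.2, -5.1]
grip_width: 0.0293
grasp_force: 61.2
```

Run:
```python
from h import *
im=bot.camera("scene"); o=bot.get_obs(); print(o['eef_pos'],o['ft_force'],o['clock'])
cv2.imwrite("pics/s3.png",cv2.resize(im[120:280,290:490,::-1],None,fx=3.7,fy=3.7,interpolation=cv2.INTER_CUBIC))
```

```text
[0.50708745 0.1565596  0.1343522 ] [-0.20017865 -0.66184537 -5.17954639] 8.4333
```

View pics/s3.png

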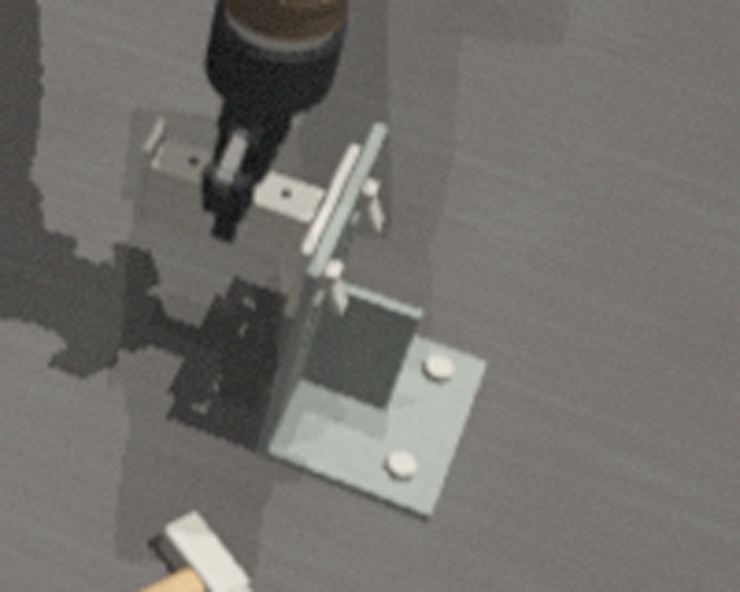

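The scene view shows both tabs through the slots, at about (372,190) and (334,270), with a front gap of roughly 2 mm. Next I'll close most of that gap and lower the bracket.

>>> step_arm(
  targets="-1 0 0.002 0 0 0 0;-1 0 0.002 -0.006 0 0 0;-1 0 0.002 -0.012 0 0 0;-1 0 0.002 -0.018 0 0 0;-1 0 0.002 -0.024 0 0 0;-1 0 0.002 -0.03 0 0 0;-1 0 0.002 -0.036 0 0 0;-1 0 0.002 -0.04 0 0 0;-1 0 0.002 -0.04 0 0 0",
)

```text
clock: 9.18
eef_pos: [0.5066, 0.1577, 0.1136]
tool_rot: [-0.706, 0.708, 0.0, -0.001]
ft_force: [-1.6, 0.2, -5.2]
grip_width: 0.0295
grasp_force: 61.2
```

>>> step_arm(
  targets="-1 0 0 -0.004 0 0 0;-1 0 0 -0.008 0 0 0;-1 0 0 -0.012 0 0 0;-1 0 0 -0.016 0 0 0;-1 0 0 -0.016 0 0 0",
)

```text
clock: 9.6
eef_pos: [0.5067, 0.1577, 0.1058]
tool_rot: [-0.706, 0.708, 0.0, -0.0]
ft_force: [-1.1, 0.5, -5.1]
grip_width: 0.0292
grasp_force: 61.2
```

>>> step_arm(
  targets="-1 0 0 -0.003 0 0 0;-1 0 0 -0.006 0 0 0;-1 0 0 -0.008 0 0 0;-1 0 0 -0.008 0 0 0",
)

```text
clock: 9.93
eef_pos: [0.5069, 0.1578, 0.102]
tool_rot: [-0.706, 0.708, 0.0, -0.0]
ft_force: [-1.1, 0.3, -5.9]
grip_width: 0.0292
grasp_force: 61.2
```

>>> step_arm(
  targets="-1 0 0 -0.002 0 0 0;-1 0 0 -0.004 0 0 0;-1 0 0 -0.004 0 0 0",
)

```text
clock: 10.18
eef_pos: [0.507, 0.1578, 0.1001]
tool_rot: [-0.706, 0.708, 0.0, -0.0]
ft_force: [-0.7, -0.4, -5.5]
grip_width: 0.0295
grasp_force: 61.2
```

>>> step_arm(
  targets="-1 0 0 -0.002 0 0 0;-1 0 0 -0.002 0 0 0;-1 0 0 -0.002 0 0 0",
)

```text
clock: 10.43
eef_pos: [0.5071, 0.1579, 0.0998]
tool_rot: [-0.706, 0.708, -0.0, 0.0]
ft_force: [-1.9, -1.4, -0.4]
grip_width: 0.0293
grasp_force: 61.8
```

>>> step_arm(
  targets="-1 0 0 -0.002 0 0 0;-1 0 0 -0.002 0 0 0;-1 0 0 -0.002 0 0 0",
)

```text
clock: 10.68
eef_pos: [0.5072, 0.1579, 0.0995]
tool_rot: [-0.706, 0.708, -0.0, 0.001]
ft_force: [-4.0, -2.6, 5.5]
grip_width: 0.0296
grasp_force: 62.7
```

>>> step_arm(
  targets="-1 0 0 -0.001 0 0 0;-1 0 0 -0.002 0 0 0;-1 0 0 -0.002 0 0 0;-1 0 0 -0.002 0 0 0",
)

```text
clock: 11.02
eef_pos: [0.5073, 0.1579, 0.0987]
tool_rot: [-0.706, 0.708, -0.0, 0.001]
ft_force: [-4.1, -2.8, 6.6]
grip_width: 0.0296
grasp_force: 62.9
```

>>> step_arm(
  targets="-1 0 0 -0.001 0 0 0;-1 0 0 -0.001 0 0 0;-1 0 0 -0.001 0 0 0;-1 0 0 -0.001 0 0 0",
)

```text
clock: 11.35
eef_pos: [0.5073, 0.1579, 0.0982]
tool_rot: [-0.706, 0.708, -0.0, 0.001]
ft_force: [-3.7, -1.8, 7.8]
grip_width: 0.0293
grasp_force: 62.9
```

>>> step_arm(
  targets="-1 0 0 -0.002 0 0 0;-1 0 0 -0.003 0 0 0;-1 0 0 -0.004 0 0 0;-1 0 0 -0.004 0 0 0",
)

```text
clock: 11.68
eef_pos: [0.5073, 0.1578, 0.0971]
tool_rot: [-0.706, 0.708, -0.0, 0.001]
ft_force: [-5.5, -4.7, 11.9]
grip_width: 0.0294
grasp_force: 63.5
```

Run:
```python
from h import *
import pickle
np.set_printoptions(precision=4,suppress=True)
im=bot.camera("scene"); i=bot.camera_info("wrist"); w=bot.camera("wrist"); o=bot.get_obs(); print(o['eef_pos'],o['ft_force'],o['ft_torque'],R.from_quat(o['tool_rot']).as_matrix(),o['clock'])
pickle.dump((i,w),open("p4.pkl","wb"))
a=cv2.resize(im[140:240,330:440,::-1],None,fx=5,fy=5,interpolation=cv2.INTER_CUBIC)
b=cv2.resize(w[:,150:370,::-1][130:350],None,fx=1.1,fy=1.1); b=cv2.copyMakeBorder(b,0,500-b.shape[0],0,0,cv2.BORDER_CONSTANT)
cv2.imwrite("pics/s4.png",np.hstack([a,b]))
```

```text
[0.5073 0.1577 0.0971] [-5.7625 -3.4586 11.9512] [-0.0944  1.3206  0.0085] [[-0.0037 -1.      0.0018]
 [-1.      0.0037  0.0007]
 [-0.0007 -0.0018 -1.    ]] 11.7833
```

View pics/s4.png

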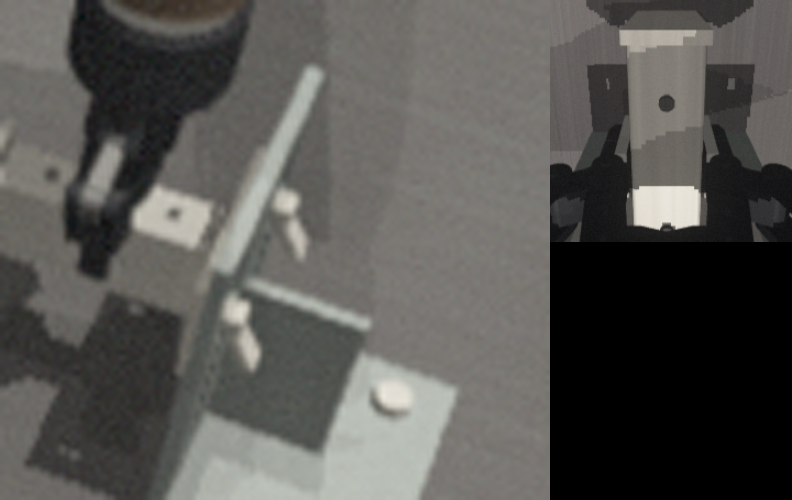

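The view shows both hooks dropped behind the plate, low in the slots. The side force suggests a slight roll in the grip, so I'll let go, let it settle, rise and press from above with the fingers shut.

>>> step_arm(
  targets="1 0 0 0 0 0 0;1 0 0 0 0 0 0;1 0 0 0 0 0 0;1 0 0 0 0 0 0;1 0 0 0 0 0 0;1 0 0 0 0 0 0;1 0 0 0.02 0 0 0;1 0 0 0.06 0 0 0;1 0 0 0.1 0 0 0;1 0 0 0.14 0 0 0",
)

```text
clock: 12.62
eef_pos: [0.5069, 0.1578, 0.1661]
tool_rot: [-0.706, 0.708, 0.0, -0.0]
ft_force: [-0.2, 0.0, -0.6]
grip_width: 0.0853
grasp_force: 0.0
```

>>> step_arm(
  targets="-1 0 0 0.02 0 0 0;-1 0 0 0.02 0 0 0;-1 0 0 0.02 0 0 0;-1 0 0 0.02 0 0 0;-1 0 0 0.02 0 0 0;-1 0 0 0.02 0 0 0;-1 0 0 0.02 0 0 0;-1 0 0 0.02 0 0 0;-1 0 0 0.02 0 0 0;-1 0 0 0.02 0 0 0",
)

```text
clock: 13.45
eef_pos: [0.507, 0.1579, 0.1747]
tool_rot: [-0.706, 0.708, 0.0, -0.0]
ft_force: [0.3, 0.1, -0.5]
grip_width: 0.0
grasp_force: 0.0
```

Run:
```python
from h import *
import pickle
np.set_printoptions(precision=4,suppress=True)
o=bot.get_obs(); print(o['eef_pos'],o['ft_force'],o['clock'],o['grip_width'])
i=bot.camera_info("wrist"); w=bot.camera("wrist"); s=bot.camera("scene"); pickle.dump((i,w,s),open("p5.pkl","wb"))
b=cv2.resize(w[:,:,::-1],None,fx=1,fy=1); a=cv2.resize(s[150:230,350:406,::-1],None,fx=4.8,fy=4.8,interpolation=cv2.INTER_CUBIC)
cv2.imwrite("pics/w5.png",np.hstack([b,a[:384]]))
```

```text
[0.507  0.1579 0.1747] [ 0.2726  0.1165 -0.4793] 13.45 3.301063082244861e-05
```

View pics/w5.png

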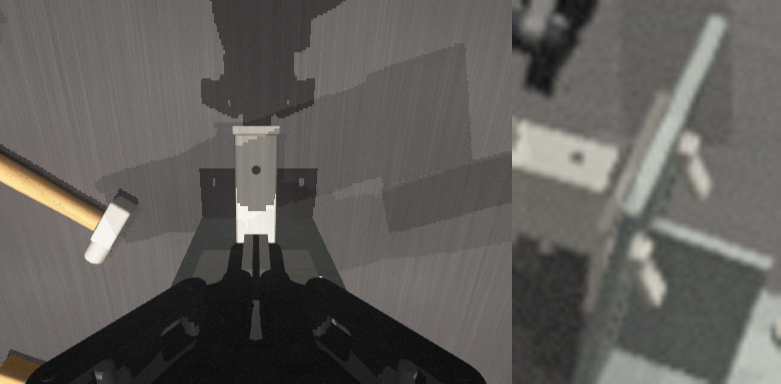

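The bracket hangs level with both hooks behind the plate; the tube centre is at u=257 in the wrist view. Now I'll press on the tube near the back plate with the shut fingers.

>>> step_arm(
  targets="-1 0 0.034 0 0 0 0;-1 0 0.034 -0.02 0 0 0;-1 0 0.034 -0.04 0 0 0;-1 0 0.034 -0.055 0 0 0;-1 0 0.034 -0.062 0 0 0;-1 0 0.034 -0.065 0 0 0;-1 0 0.034 -0.065 0 0 0",
)

```text
clock: 14.13
eef_pos: [0.5066, 0.1743, 0.1415]
tool_rot: [-0.706, 0.708, 0.0, -0.001]
ft_force: [0.8, 0.0, 0.3]
grip_width: -0.0002
grasp_force: 0.0
```

>>> step_arm(
  targets="-1 0 0 -0.002 0 0 0;-1 0 0 -0.004 0 0 0;-1 0 0 -0.004 0 0 0",
)

```text
clock: 14.38
eef_pos: [0.5073, 0.1748, 0.1405]
tool_rot: [-0.706, 0.708, -0.0, 0.0]
ft_force: [-0.6, 0.3, -0.3]
grip_width: -0.0001
grasp_force: 0.0
```

>>> step_arm(
  targets="-1 0 0 -0.002 0 0 0;-1 0 0 -0.004 0 0 0;-1 0 0 -0.004 0 0 0",
)

```text
clock: 14.63
eef_pos: [0.507, 0.1748, 0.1382]
tool_rot: [-0.706, 0.708, 0.0, -0.0]
ft_force: [-0.5, 0.7, -1.4]
grip_width: 0.0
grasp_force: 0.0
```

>>> step_arm(
  targets="-1 0 0 -0.002 0 0 0;-1 0 0 -0.002 0 0 0;-1 0 0 -0.002 0 0 0",
)

```text
clock: 14.88
eef_pos: [0.507, 0.1748, 0.1372]
tool_rot: [-0.706, 0.708, 0.0, -0.0]
ft_force: [0.4, -0.1, 0.0]
grip_width: 0.0004
grasp_force: 0.0
```

>>> step_arm(
  targets="-1 0 0 -0.002 0 0 0;-1 0 0 -0.002 0 0 0;-1 0 0 -0.002 0 0 0",
)

```text
clock: 15.13
eef_pos: [0.507, 0.1748, 0.1363]
tool_rot: [-0.706, 0.708, 0.0, -0.0]
ft_force: [0.4, -0.1, -0.1]
grip_width: 0.0002
grasp_force: 0.0
```

>>> step_arm(
  targets="-1 0 0 -0.002 0 0 0;-1 0 0 -0.002 0 0 0;-1 0 0 -0.002 0 0 0",
)

```text
clock: 15.38
eef_pos: [0.507, 0.1748, 0.1352]
tool_rot: [-0.706, 0.708, 0.0, -0.0]
ft_force: [-0.6, 0.2, 0.5]
grip_width: -0.0
grasp_force: 0.0
```

>>> step_arm(
  targets="-1 0 0 -0.002 0 0 0;-1 0 0 -0.002 0 0 0;-1 0 0 -0.002 0 0 0",
)

```text
clock: 15.63
eef_pos: [0.5072, 0.1748, 0.1347]
tool_rot: [-0.706, 0.708, -0.0, 0.0]
ft_force: [-0.2, -0.0, 2.4]
grip_width: -0.0001
grasp_force: 1.3
```

>>> step_arm(
  targets="-1 0 0 -0.002 0 0 0;-1 0 0 -0.002 0 0 0;-1 0 0 -0.002 0 0 0",
)

```text
clock: 15.88
eef_pos: [0.5073, 0.1747, 0.1344]
tool_rot: [-0.706, 0.708, -0.0, 0.0]
ft_force: [-1.9, -1.1, 6.6]
grip_width: -0.0003
grasp_force: 3.6
```

>>> step_arm(
  targets="-1 0 0 -0.002 0 0 0;-1 0 0 -0.002 0 0 0;-1 0 0 -0.002 0 0 0",
)

```text
clock: 16.13
eef_pos: [0.5073, 0.1746, 0.1342]
tool_rot: [-0.706, 0.708, -0.001, 0.001]
ft_force: [-3.0, -2.0, 10.7]
grip_width: 0.0001
grasp_force: 5.7
```

>>> step_arm(
  targets="-1 0 0 -0.002 0 0 0;-1 0 0 -0.003 0 0 0;-1 0 0 -0.003 0 0 0;-1 0 0 -0.003 0 0 0;-1 0 0 -0.003 0 0 0",
)

```text
clock: 16.55
eef_pos: [0.5074, 0.1745, 0.1339]
tool_rot: [-0.706, 0.708, -0.001, 0.001]
ft_force: [-6.4, -2.9, 17.8]
grip_width: 0.0001
grasp_force: 9.0
```

>>> step_arm(
  targets="-1 0 0 0.01 0 0 0;-1 0 0 0.05 0 0 0;-1 0 0 0.12 0 0 0;-1 0 -0.03 0.2 0 0 0;-1 0 -0.1 0.25 0 0 0;-1 -0.05 -0.18 0.28 0 0 0;-1 -0.1 -0.26 0.3 0 0 0;-1 -0.14 -0.34 0.3 0 0 0;-1 -0.18 -0.42 0.3 0 0 0;-1 -0.18 -0.42 0.3 0 0 0",
)

```text
clock: 17.38
eef_pos: [0.415, -0.0377, 0.2812]
tool_rot: [-0.705, 0.709, -0.0, -0.0]
ft_force: [-0.7, -0.1, 0.9]
grip_width: 0.0003
grasp_force: 0.0
```

Run:
```python
from h import *
o=bot.get_obs(); print(o['eef_pos'],o['ft_force'],o['clock'])
s=bot.camera("scene"); t=bot.camera("top")
a=cv2.resize(s[140:220,330:430,::-1],None,fx=4,fy=4,interpolation=cv2.INTER_CUBIC); b=cv2.resize(t[160:270,90:190,::-1],None,fx=4,fy=4,interpolation=cv2.INTER_CUBIC)
cv2.imwrite("pics/f.png",np.hstack([cv2.copyMakeBorder(a,0,120,0,0,0),b])); cv2.imwrite("pics/sf.png",s[:,:,::-1])
i=bot.camera_info("scene")
# expected pixel in the crop of neck top ends & tube-end top if home (z tabs .120)
for n,p in (("neck near",(.544,.2268,.130)),("neck far",(.468,.2268,.130)),("ep near",(.521,.096,.150)),("ep far",(.491,.096,.150)),("plate near",(.556,.2168,.148)),("up near",(.576,.218,.186))):
    u,v=proj(i,p); print(n,(u-330)*4,(v-140)*4)
```

```text
[ 0.41497708 -0.03771804  0.28122463] [-0.68025085 -0.11473652  0.86514577] 17.3833
neck near 185.625567502967 244.74361306901176
neck far 224.551787542159 157.05020384566524
ep near -9.033518764739256 119.74694430269028
ep far 9.0799405585376 87.24025319103953
plate near 168.15153572353051 232.94157971515006
up near 171.71507167385334 214.13243758893498
```

View pics/f.png

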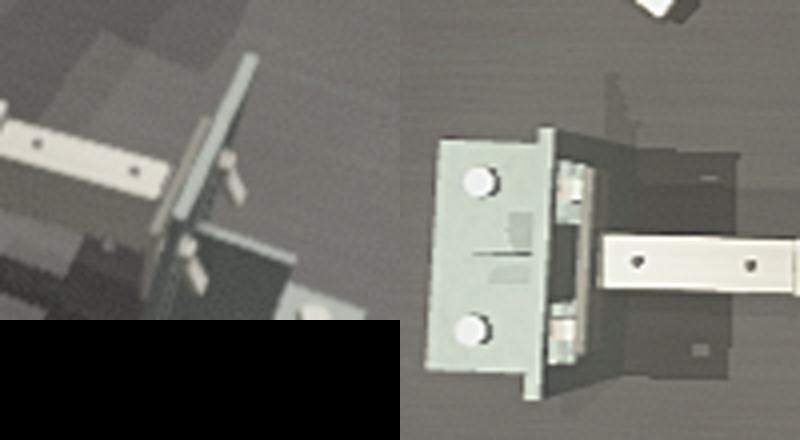

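The final views show both necks at their home pixels: near (185,240) against 245 expected in v, far (226,152) against 157. The bracket is parallel to the plate and nothing is touching it, so I'll hand the job in.

```bash
python3 -c "
from workcell import bot
print(bot.job_done())"
```

```text
the job is handed in; nothing more can be done
None
```

I hung the hooked bracket with both tabs behind the plate, pressed it down to a firm stop with about 18 N, let go, and handed the job in at about 17.5 s; the final view puts the tabs at their home height to within the camera's 1–2 mm, and the plain bracket was not touched.

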